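# Shake the jammed blocks out of an upturned caddy

## Robot

A 6-joint arm with a two-finger parallel gripper is mounted at the origin on the work surface. World frame = base frame: x ahead of the robot, y to its left, z up, the work surface at z = 0. Lengths are in m, angles in rad, forces in N, time in s.
With the tool pointing down it reaches from about 0.325 to 0.75 m from the base axis. Payload 7.6 kg.
Tool frame: the origin (TCP) lies between the finger pads; the fingertips stand 17 mm ahead of it and the grasp point (between the pads) lies 2 mm behind it (arm.tip_extent is the distance from the TCP to the fingertips, in m); z points along the fingers, y is the direction in which the jaws open and shut (so a half turn about z gives the same grasp; the last joint's range is limited). The gripper opens to 85 mm and grips with 20 to 120 N. Pads are 22 mm wide; open, the fingers measure 114 mm over their backs; the gripper's body (76 mm by 85 mm) begins 54 mm behind the grasp point. The pads swing forward as they close: fully open they stand 13 mm farther back than shut.
Start: joints at [-1.171, 0.052, 1.401, -0, 1.689, -0.07], TCP at [0.238, -0.468, 0.248] pointing down, gripper open.
Joint ranges: [-2.9, 2.9], [-0.91, 2.17], [0.12, 2.37], [-1.06, 4.2], [0.26, 2.73], [-2.93, 2.93]. Speed limits (rad/s): [2.57, 2.57, 3.01, 3.14, 3.14, 3.14].

## Interface

Orientations are given as a unit quaternion [w, x, y, z].
In Python, from rig import arm, imaging gives the robot as it stands.
- The arm moves only by the tool play_rows, never from a script. Its argument "increments" is a list that holds one entry, the list of rows, each a list of 7 numbers: the turn, a rotation vector about the tool's x, y, z in degrees, then the shift along the tool's x, y, z in cm, then the closure in counts, from 0 (fully open) to 255 (shut). In form: [[[rx, ry, rz, tx, ty, tz, grip], ...]]. A call has 1 to 12 rows; each row shifts and turns the commanded pose from where the row before left it, along the tool's axes as they then stand; what a row does not reach is not made up. A row lasts 1/10 s, in which the tool goes at most 50 mm and 8.59 degrees, less where a joint would pass 70% of its speed; a pose out of reach is approached as far as the arm can. A call with a gripper value outside its range is refused whole. The fingers move at their own pace and stop on an object; "squeeze" is the grip in N (left out, the last holds). Time passes only in rows, so rows that do not move let the fingers close. It gives the time, the measured TCP pose, the force and the opening at its end, in the units of the state.
- arm.read_state(): the state, without advancing time (a new reading comes with each control period).
- imaging.capture(name): name is "scene" or "top" or "wrist"; returns a dict with "color" (400x640x3 uint8, red, green, blue), "fx", "fy", "cx", "cy" (pixels), "camera_from_world" (4x4, takes a point from world to camera coordinates); the wrist camera has in their place "tool_from_camera" (4x4, takes a point from camera to tool coordinates, whose origin is the TCP and whose axes are the flange's). Camera axes: x right, y down, z forward; pixel columns grow to the right and rows downward; lengths in m; the calibration is good to about 2 mm. A picture is of the moment at which its call begins: read the wrist's pose just before it. There is no depth.
- arm.finish_job(): hands the job in, once; it reports no verdict.
The state is a dict: "clock": time; "joint_positions": joint angles; "qvel": joint speeds; "joint_torque": joint torques, N m; "tool_pos": TCP position; "tool_rot": TCP orientation; "contact_force": force on the tool from outside, world axes, zero at the start; "torque": the same for the moment, N m; "finger_gap": finger opening in m.
Only numpy, scipy, OpenCV 4.12 (cv2) and the standard library are available. Lean on these libraries where they do the work, as an engineer would, in place of code of your own. Each camera call takes 0.05 s, during which the arm holds its last target.

## Task

Bearing blocks are jammed in the grey caddy that stands mouth down on its low stand. Lift it by its handle, hold it mouth down over the middle of the sorting tray, its mouth within a hand's breadth above the tray's rim, and shake it briskly up and down, without knocking it on the tray, until its weight stops dropping because the last block has fallen into the tray. Then set the empty caddy back on its stand, mouth down, centred and square as it stood, let go, and leave the other things on the bench where they are.

Things in the scene. Friction and masses are not known exactly. Their poses are not given: they have to be found in the camera images.
- caddy: grey rectangular caddy, loose, 58 (its x) x 124 (its y) x 138 mm high as it stands mouth down. Origin: centre of its open mouth, which faces down; z points up. Roof (its closed end) at z = 88 to 92 mm, above it a black handle bar along y on two posts. Empty it weighs 0.30 to 0.34 kg
- caddy_grip (a point): centre of the caddy's handle bar, 126 mm above the mouth. The bar is 26 mm wide (caddy's x), 92 mm long (y), 24 mm high, its underside 22 mm above the roof; the posts stand 72 mm apart. Pinch it here from above, across its width
- caddy_mouth (a point): centre of the caddy's mouth (same point as its origin). Inside, three pockets in a row along y, 40 mm apart; each can hold one aluminium block 36 x 32 x 64 mm (upright) of 0.12 to 0.14 kg, out of sight. How many are jammed is not known beforehand; each one that falls makes the caddy about 1.3 N lighter
- caddy_catches (a point): middle of the caddy, 21 mm above the mouth, at the height of stiff, paired sliding catches that hold up the blocks' lower edges. They hold in smooth moves (under 1 m/s2); each upward jerk over about 5 m/s2 (start of an up stroke, end of a down stroke) drives them 0.5 to 5 mm down and out, and after 9 to 12 mm the block drops. Stiffness differs: blocks fall one by one, after 2 to 30 up-and-down strokes of 40 mm
- stand: fixed aluminium stand: base plate 100 (x) x 150 (y) x 8 mm with two cross bars along its x (90 x 20 mm, tops 36 mm above the bench) 112 mm apart in y. Origin at the centre of the underside. The caddy stands across both bars, its y along the stand's y, its centre over the stand's centre
- stand_top (a point): centre of the stand at the height of the bars' tops, 36 mm above the bench: the caddy's origin lies here when it is in place
- tray: fixed black open sorting tray, 180 (its x) x 240 (its y) x 45 mm high, walls and floor 5 mm. Origin at the centre of the underside
- tray_rim (a point): centre of the tray at rim height, 45 mm above the bench
- driver: bystander: screwdriver about 170 mm long, lying between stand and tray, under 35 mm high
- flux_jar: bystander: jar 60 mm across, 80 mm high, beyond the task's things
- spanner: bystander: open-ended spanner 170 mm long, lying beyond
- wheel: bystander: rubber wheel 100 mm across, 44 mm high, lying beyond
- spool_core: bystander: cardboard ring 80 mm across, 60 mm high, to the robot's right
- battery: bystander: battery pack 110 x 45 x 35 mm, to the robot's left
- extrusion: bystander: aluminium profile 200 x 30 x 30 mm, lying to the right near the robot
Not all that is in view belongs to the job. What is shaped like the caddy but blue is not meant.

How it is judged:
By the outcome, as a careful person would: the job done as asked, in the order asked, and still so for the second after the job is handed in, with the robot touching nothing.
It also fails if it takes over 72 s, if anything falls off the work surface, if the arm or the gripper's body presses on something with over 40 N, if the wrist force passes 120 N, or if a joint passes its speed limit or range.

## Working session

There is one attempt and no reset: what is moved stays moved. The work goes in short steps, Python scripts to look and compute and a tool call to move; the robot and the scene stay as the last step left them, time stands still between calls to the robot, and variables do not carry over. Pictures are saved under pics/ and viewed, and the job is handed in when it is done.

Besides the shell and the picture viewer there is one more tool, called after "Call:" as name(argument=value, ...), one argument or row to a line, values as JSON. play_rows: Moves the arm, as the interface text tells. Its arguments: {"type":"object","properties":{"increments":{"type":"array"},"squeeze":{"type":"number"}},"required":["increments"]}

```bash
mkdir -p pics; python3 - <<'E'
from rig import arm, imaging
import cv2,numpy as np
s=arm.read_state()
for k in s: print(k,np.round(s[k],4))
for n in("scene","top"):
    c=imaging.capture(n); cv2.imwrite(f"pics/{n}0.png",c["color"][:,:,::-1])
    print(n,c["fx"],c["cx"],c["cy"],np.round(c["camera_from_world"],4).tolist())
E
```

```text
clock 0.0
joint_positions [-1.1713  0.0528  1.4017  0.      1.6886 -0.0703]
qvel [ 0.0014 -0.0006 -0.0011  0.0015 -0.0007 -0.0011]
joint_torque [-1.20000e-03 -3.81669e+01 -3.60186e+01 -1.00000e-04  6.30000e-03
  0.00000e+00]
tool_pos [ 0.2376 -0.4679  0.2475]
tool_rot [-8.000e-04  9.725e-01  2.327e-01 -1.000e-04]
contact_force [-0.1074 -1.0505  0.1404]
torque [-0.0056  0.0262 -0.0013]
finger_gap 0.0854
scene 485.86038322768366 314.25382247775747 199.45734732900618 [[0.5908, 0.8066, 0.0179, -0.3201], [0.5803, -0.4094, -0.704, -0.2026], [-0.5606, 0.4264, -0.7099, 2.1699], [0.0, 0.0, 0.0, 1.0]]
top 415.3829188952041 327.1900124233845 199.9255532443357 [[-0.0254, -0.9994, 0.0236, 0.0041], [-0.9838, 0.0208, -0.1781, 0.5253], [0.1775, -0.0277, -0.9837, 1.2155], [0.0, 0.0, 0.0, 1.0]]
```

View pics/scene0.png

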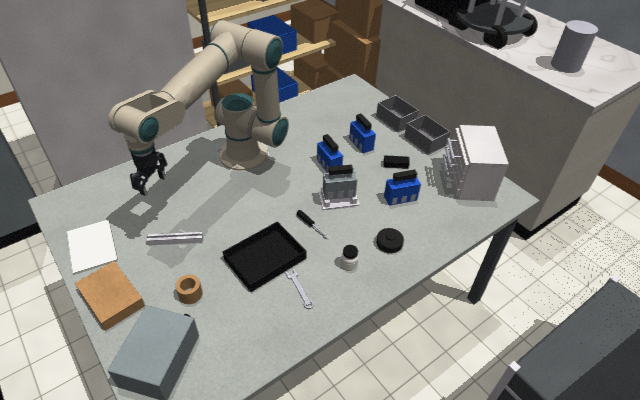

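View pics/top0.png

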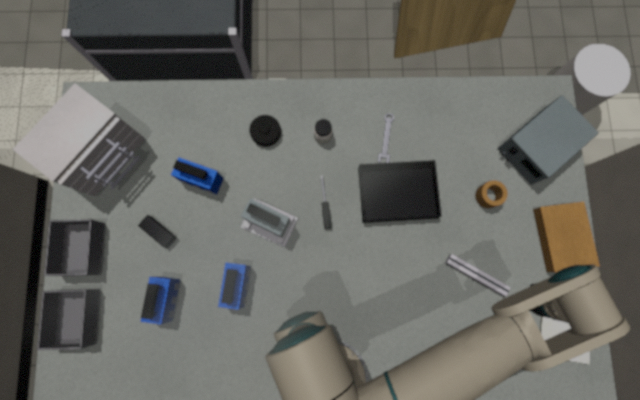

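The grey caddy is at about (268,218) in top and (340,187) in scene. The tray is at (400,192) in top, with the driver between them. I'll zoom in.

```bash
python3 - <<'E'
import cv2,numpy as np
a=cv2.imread("pics/top0.png"); b=cv2.imread("pics/scene0.png")
A=cv2.resize(a[180:255,225:315],None,fx=8,fy=8,interpolation=cv2.INTER_CUBIC)
B=cv2.resize(b[155:220,300:380],None,fx=8,fy=8,interpolation=cv2.INTER_CUBIC)
C=cv2.resize(a[150:230,345:450],None,fx=7,fy=7,interpolation=cv2.INTER_CUBIC)
cv2.imwrite("pics/zA.png",A);cv2.imwrite("pics/zB.png",B);cv2.imwrite("pics/zC.png",C)
E
```

```text
(no output)
```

View pics/zA.png

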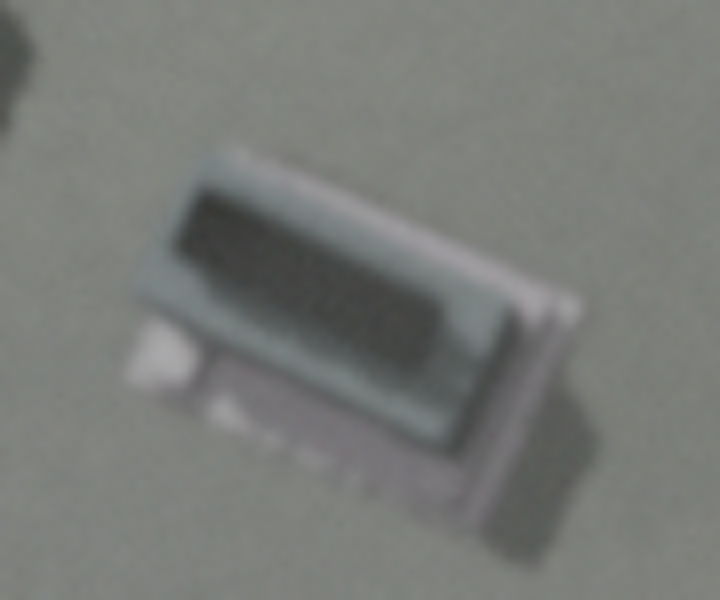

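View pics/zB.png

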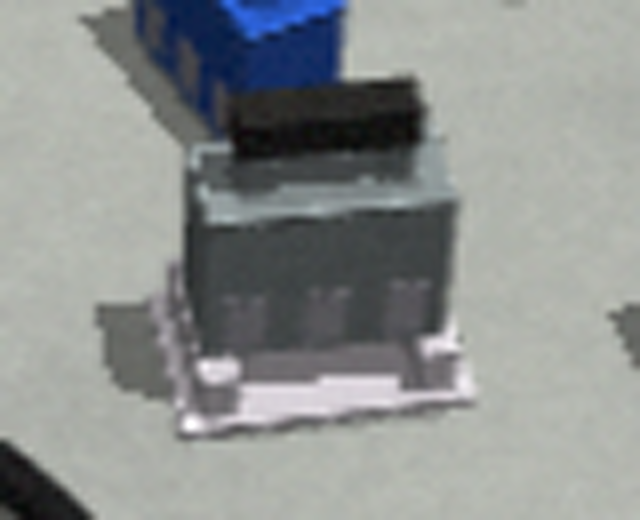

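View pics/zC.png

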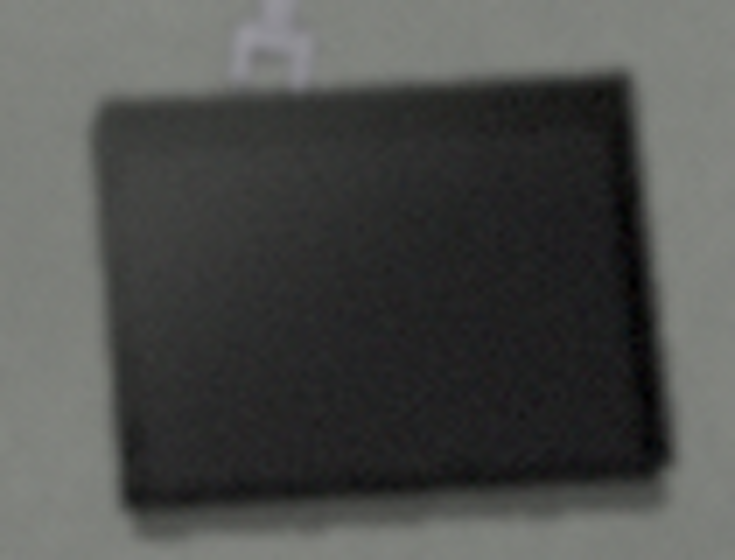

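```bash
cat > h.py <<'E'
import numpy as np,cv2
from rig import arm,imaging
def cam(n):
    c=imaging.capture(n); return c
def ray(c,u,v,z):
    T=c["camera_from_world"];R=T[:3,:3];o=-R.T@T[:3,3]
    d=R.T@np.array([(u-c["cx"])/c["fx"],(v-c["cy"])/c["fy"],1])
    return o+d*(z-o[2])/d[2]
def proj(c,p):
    q=c["camera_from_world"]@np.append(p,1);return np.array([c["fx"]*q[0]/q[2]+c["cx"],c["fy"]*q[1]/q[2]+c["cy"]])
E
python3 - <<'E'
from h import *
t=cam("top");s=cam("scene")
def pts(c,L,f,ox,oy,z): return np.array([ray(c,(u+.5)/f-.5+ox,(v+.5)/f-.5+oy,z)[:2] for u,v in L])
def rep(n,P):
    print(n,"mean",P.mean(0).round(4)); 
    for i in range(len(P)):
        d=P[(i+1)%len(P)]-P[i];print("   ",P[i].round(4),np.linalg.norm(d).round(4),np.degrees(np.arctan2(d[1],d[0])).round(1))
rep("roof top",pts(t,[(212,155),(138,285),(455,452),(512,310)],8,225,180,.128))
rep("base top",pts(t,[(575,305),(470,525)],8,225,180,.008))
rep("bar top",pts(t,[(205,188),(178,245),(425,370),(440,300)],8,225,180,.174))
rep("roof scene",pts(s,[(190,150),(205,222),(457,200),(440,140)],8,300,155,.128))
rep("base scene",pts(s,[(185,432),(475,398)],8,300,155,.008))
rep("bar scene",pts(s,[(232,95),(238,135),(425,118),(413,78)],8,300,155,.174))
rep("tray",pts(t,[(98,105),(630,72),(672,465),(128,500)],7,345,150,.045))
rep("driver",np.array([ray(t,u,v,.01)[:2] for u,v in [(322,175),(327,228)]]))
E
```

```text
roof top mean [0.4654 0.1683]
    [0.518  0.2096] 0.0525 150.9
    [0.4721 0.2351] 0.1265 -119.0
    [0.4109 0.1245] 0.0535 -22.3
    [0.4604 0.1042] 0.1201 61.3
base top mean [0.4362 0.1084]
    [0.4783 0.0877] 0.0937 153.9
    [0.3941 0.129 ] 0.0937 -26.1
bar top mean [0.4673 0.1685]
    [0.4981 0.2046] 0.0213 155.2
    [0.4787 0.2136] 0.0942 -118.1
    [0.4344 0.1305] 0.0242 -12.3
    [0.458  0.1253] 0.0889 63.2
roof scene mean [0.4734 0.1711]
    [0.4202 0.1301] 0.0516 -29.0
    [0.4654 0.1051] 0.1233 62.1
    [0.5231 0.2141] 0.0435 151.3
    [0.485 0.235] 0.1232 -121.7
base scene mean [0.5142 0.1521]
    [0.4816 0.0855] 0.1482 63.9
    [0.5468 0.2186] 0.1482 -116.1
bar scene mean [0.4729 0.1706]
    [0.4403 0.1384] 0.0286 -31.7
    [0.4646 0.1233] 0.0904 62.6
    [0.5062 0.2036] 0.0291 152.0
    [0.4805 0.2172] 0.0885 -117.0
tray mean [ 0.5519 -0.2302]
    [ 0.6348 -0.1082] 0.2383 -87.4
    [ 0.6455 -0.3463] 0.1769 -178.2
    [ 0.4686 -0.352 ] 0.2378 92.4
    [ 0.4586 -0.1143] 0.1763 2.0
driver mean [ 5.281e-01 -5.000e-04]
    [0.6124 0.0052] 0.169 -176.1
    [ 0.4437 -0.0063] 0.169 3.9
```

Call:
play_rows(
  increments=[
    [[0, 0, 0, 1.9, -1.8, -0.3, 0], [0, 0, 0, 2.9, -2.7, -0.4, 0], [0, 0, 0, 2.9, -2.7, -0.4, 0], [0, 0, 0, 2.9, -2.7, -0.4, 0], [0, 0, 0, 2.9, -2.7, -0.4, 0], [0, 0, 0, 2.9, -2.7, -0.4, 0], [0, 0, 0, 2.9, -2.7, -0.4, 0], [0, 0, 0, 2.9, -2.7, -0.4, 0], [0, 0, 0, 2.9, -2.7, -0.4, 0], [0, 0, 0, 2.9, -2.7, -0.4, 0], [0, 0, 0, 2.9, -2.7, -0.4, 0], [0, 0, 0, 2.9, -2.7, -0.4, 0]],
  ],
  squeeze=60,
)

```text
clock: 1.4
tool_pos: [0.3966, -0.0326, 0.2955]
tool_rot: [0.0, 0.973, 0.233, 0.0]
contact_force: [1.2, -0.3, 0.5]
finger_gap: 0.0853
```

Call:
play_rows(
  increments=[
    [[0, 0, -7, 2.9, -2.7, 0, 0], [0, 0, -7, 2.9, -2.7, 0, 0], [0, 0, -7, 2.9, -2.7, 0, 0], [0, 0, -7, 2.9, -2.7, 0, 0], [0, 0, -7.6, 0, 0, 0, 0], [0, 0, 0, 0, 0, 0, 0], [0, 0, 0, 0, 0, 0, 0]],
  ],
)

```text
clock: 2.1
tool_pos: [0.4227, 0.1203, 0.2952]
tool_rot: [0.0, 0.856, 0.517, -0.0]
contact_force: [0.7, -0.6, -0.2]
finger_gap: 0.0853
```

```bash
python3 - <<'E'
from h import *
s=arm.read_state();print(s["clock"],s["tool_pos"],s["tool_rot"],s["contact_force"])
c=cam("wrist");cv2.imwrite("pics/w1.png",c["color"][:,:,::-1]);print(c["fx"],np.round(c["tool_from_camera"],4))
c=cam("top");cv2.imwrite("pics/top1.png",c["color"][:,:,::-1])
E
```

```text
2.1 [0.4227137  0.12027555 0.29517183] [ 9.15689341e-05  8.55815259e-01  5.17281562e-01 -1.40626351e-04] [ 0.70786547 -0.61931952 -0.20635871]
338.2209645290546 [[ 1.000e-04 -9.528e-01 -3.037e-01  7.680e-02]
 [ 1.000e+00  4.000e-04 -7.000e-04  4.000e-04]
 [ 8.000e-04 -3.037e-01  9.528e-01 -1.268e-01]
 [ 0.000e+00  0.000e+00  0.000e+00  1.000e+00]]
```

View pics/w1.png

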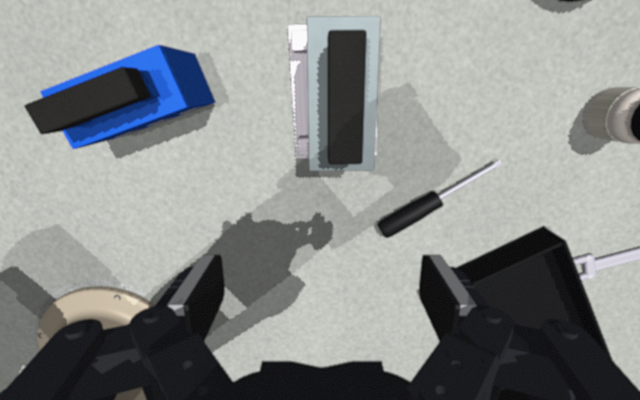

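The wrist view shows the caddy roof at columns 306–381, rows 15–170, with the bar on it, nearly aligned. The driver is clear of the fingers. I'll measure the edges.

```bash
python3 - <<'E'
import cv2
a=cv2.imread("pics/w1.png")
cv2.imwrite("pics/zw.png",cv2.resize(a[5:185,270:400],None,fx=4,fy=4,interpolation=cv2.INTER_CUBIC)[:600])
cv2.imwrite("pics/zw2.png",cv2.resize(a[100:190,270:400],None,fx=6,fy=6,interpolation=cv2.INTER_CUBIC))
E
```

```text
(no output)
```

View pics/zw.png

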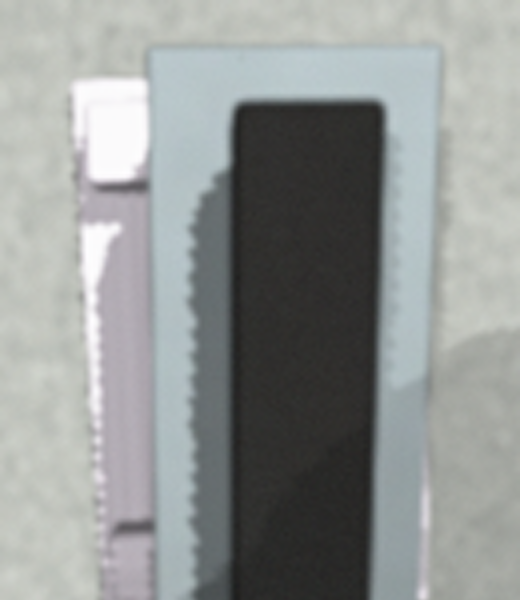

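View pics/zw2.png

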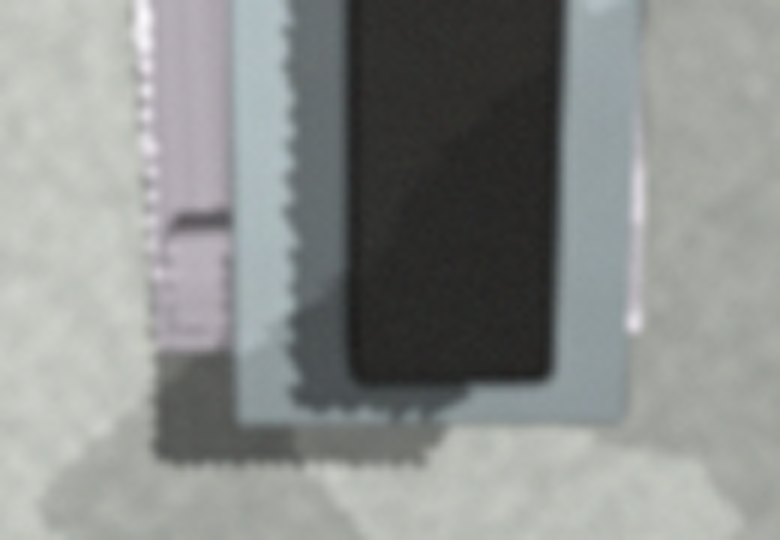

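```bash
cat >> h.py <<'E'
from scipy.spatial.transform import Rotation as Rn
def wcam(c,s):
    "attach camera_from_world to a wrist picture"
    q=s["tool_rot"];T=np.eye(4);T[:3,:3]=Rn.from_quat([q[1],q[2],q[3],q[0]]).as_matrix();T[:3,3]=s["tool_pos"]
    c["camera_from_world"]=np.linalg.inv(T@c["tool_from_camera"]);return c
def pts(c,L,f,ox,oy,z): return np.array([ray(c,(u+.5)/f-.5+ox,(v+.5)/f-.5+oy,z)[:2] for u,v in L])
def rep(n,P):
    print(n,"mean",P.mean(0).round(4)); 
    for i in range(len(P)):
        d=P[(i+1)%len(P)]-P[i];print("   ",P[i].round(4),np.linalg.norm(d).round(4),np.degrees(np.arctan2(d[1],d[0])).round(1))
E
python3 - <<'E'
from h import *
s=arm.read_state();c=wcam(cam("wrist"),s)
print(np.degrees(2*np.arctan2(s["tool_rot"][2],s["tool_rot"][1])))
f=lambda L,k,oy:[((u+.5)/k-.5+270,(v+.5)/k-.5+oy) for u,v in L]
roof=f([(148,47),(440,47)],4,5)+f([(626,423),(236,424)],6,100)
bar=f([(233,101),(385,101)],4,5)+f([(552,382),(349,382)],6,100)
rep("roof",np.array([ray(c,u,v,.128)[:2] for u,v in roof]))
rep("bar",np.array([ray(c,u,v,.174)[:2] for u,v in bar]))
base=f([(73,82)],4,5)+f([(153,465)],6,100)
rep("basetop(-x side)",np.array([ray(c,u,v,.008)[:2] for u,v in base]))
E
```

```text
62.296032175579214
roof mean [0.4692 0.1701]
    [0.4722 0.2383] 0.0571 -27.7
    [0.5228 0.2118] 0.1236 -117.1
    [0.4666 0.1017] 0.0581 152.5
    [0.4151 0.1286] 0.1238 62.5
bar mean [0.4691 0.1705]
    [0.4788 0.2167] 0.0254 -27.7
    [0.5013 0.2049] 0.0909 -117.4
    [0.4594 0.1242] 0.0253 152.3
    [0.437 0.136] 0.0909 62.6
basetop(-x side) mean [0.4163 0.1829]
    [0.4551 0.261 ] 0.1745 -116.4
    [0.3774 0.1047] 0.1745 63.6
```

Call:
play_rows(
  increments=[
    [[0, 0, -0.2, 2.2, 0.6, 0, 0], [0, 0, 0, 2.2, 0.6, 0, 0], [0, 0, 0, 2.2, 0.6, 0, 0], [0, 0, 0, 0, 0, 2.0, 0], [0, 0, 0, 0, 0, 3.0, 0], [0, 0, 0, 0, 0, 3.0, 0], [0, 0, 0, 0, 0, 2.0, 0], [0, 0, 0, 0, 0, 1.5, 0], [0, 0, 0, 0, 0, 1.2, 0], [0, 0, 0, 0, 0, 0.8, 0], [0, 0, 0, 0, 0, 0, 0], [0, 0, 0, 0, 0, 0, 0]],
  ],
)

```text
clock: 3.45
tool_pos: [0.4694, 0.1709, 0.1609]
tool_rot: [0.0, 0.854, 0.52, 0.0]
contact_force: [-0.6, -0.1, -0.1]
finger_gap: 0.0854
```

```bash
python3 - <<'E'
from h import *
s=arm.read_state();print(s["clock"],s["tool_pos"],s["tool_rot"],s["contact_force"])
c=cam("wrist");cv2.imwrite("pics/w2.png",c["color"][:,:,::-1])
E
```

```text
3.45 [0.4693775  0.17087117 0.16093278] [1.79369359e-04 8.54045382e-01 5.20198277e-01 4.53179734e-04] [-0.62141368 -0.09077994 -0.14991034]
```

View pics/w2.png

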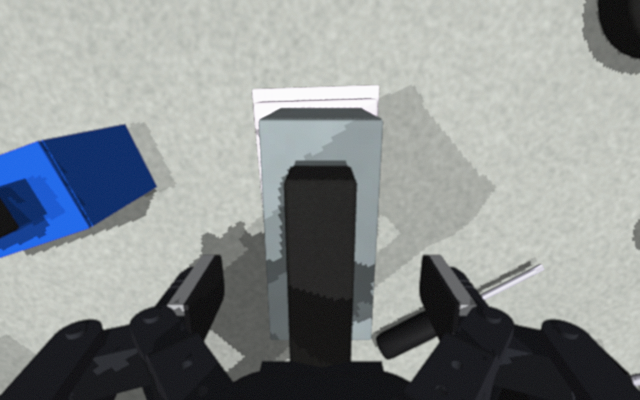

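Call:
play_rows(
  increments=[
    [[0, 0, 0, 0, 0, 0, 255], [0, 0, 0, 0, 0, 0, 255], [0, 0, 0, 0, 0, 0, 255], [0, 0, 0, 0, 0, 0, 255], [0, 0, 0, 0, 0, 0, 255], [0, 0, 0, 0, 0, 0, 255], [0, 0, 0, 0, 0, 0, 255], [0, 0, 0, 0, 0, 0, 255]],
  ],
  squeeze=100,
)

```text
clock: 4.3
tool_pos: [0.4691, 0.1711, 0.1607]
tool_rot: [-0.0, 0.854, 0.52, 0.0]
contact_force: [0.1, 1.1, 3.9]
finger_gap: 0.0245
```

```bash
python3 - <<'E'
from h import *
s=arm.read_state();print(s["clock"],s["tool_pos"],s["tool_rot"],s["contact_force"],s["torque"],s["finger_gap"])
E
```

```text
4.3 [0.46914131 0.17109587 0.16065983] [-7.86430323e-06  8.53890272e-01  5.20452969e-01  3.32550299e-04] [0.06459168 1.11392704 3.91865103] [ 0.15416003  0.14028742 -0.02043619] 0.024544715985056784
```

Call:
play_rows(
  increments=[
    [[0, 0, 0, 0, 0, -0.2, 255], [0, 0, 0, 0, 0, -0.5, 255], [0, 0, 0, 0, 0, -0.9, 255], [0, 0, 0, 0, 0, -1.2, 255], [0, 0, 0, 0, 0, -1.4, 255], [0, 0, 0, 0, 0, -1.4, 255], [0, 0, 0, 0, 0, -1.2, 255], [0, 0, 0, 0, 0, -0.9, 255], [0, 0, 0, 0, 0, -0.5, 255], [0, 0, 0, 0, 0, -0.2, 255], [0, 0, 0, 0, 0, 0, 255], [0, 0, 0, 0, 0, 0, 255]],
  ],
)

```text
clock: 5.5
tool_pos: [0.4688, 0.1708, 0.2436]
tool_rot: [-0.0, 0.854, 0.52, -0.001]
contact_force: [0.5, -0.5, -7.4]
finger_gap: 0.0244
```

```bash
cat > st.py <<'E'
from h import *
s=arm.read_state();q=s["tool_rot"]
R=Rn.from_quat([q[1],q[2],q[3],q[0]]).as_matrix()
print(s["clock"],s["tool_pos"].round(4) if hasattr(s["tool_pos"],"round") else s["tool_pos"],"x-yaw",np.degrees(np.arctan2(R[1,0],R[0,0])).round(2),"tilt",R[:2,2].round(4),"F",np.round(s["contact_force"],2),"T",np.round(s["torque"],3),s["finger_gap"])
E
python3 st.py
python3 - <<'E'
from h import *
c=cam("scene");cv2.imwrite("pics/s2.png",cv2.resize(c["color"][100:300,200:460,::-1],None,fx=3,fy=3))
c=cam("wrist");cv2.imwrite("pics/w3.png",c["color"][:,:,::-1])
E
```

```text
5.5 [0.4688 0.1708 0.2436] x-yaw 62.72 tilt [-0.0011 -0.0005] F [ 0.52 -0.49 -7.4 ] T [ 0.013 -0.002  0.016] 0.02443677981602117
```

View pics/s2.png

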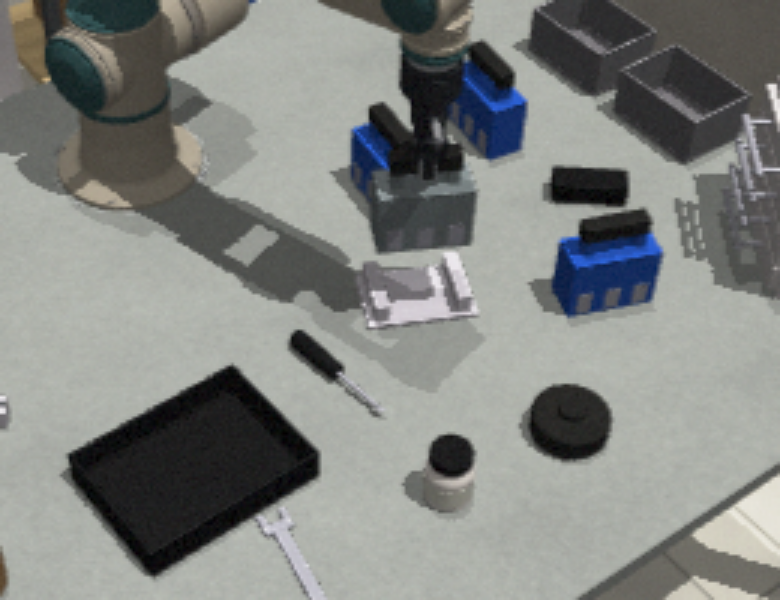

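View pics/w3.png

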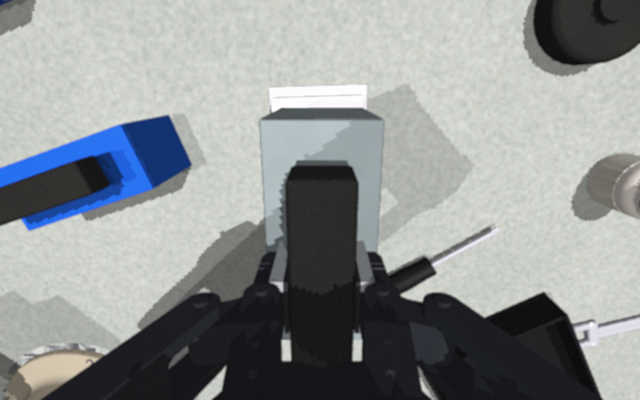

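Call:
play_rows(
  increments=[
    [[0, 0, 0, -0.23, 0.19, 0, 255], [0, 0, 0, -0.62, 0.5, 0, 255], [0, 0, 0, -1.01, 0.82, 0, 255], [0, 0, 0, -1.4, 1.13, 0, 255], [0, 0, 0, -1.79, 1.45, 0, 255], [0, 0, 0, -2.17, 1.76, 0, 255], [0, 0, 0, -2.17, 1.76, 0, 255], [0, 0, 0, -2.17, 1.76, 0, 255], [0, 0, 0, -2.17, 1.76, 0, 255], [0, 0, 0, -2.17, 1.76, 0, 255]],
  ],
)

```text
clock: 6.6
tool_pos: [0.5107, -0.0318, 0.2443]
tool_rot: [0.0, 0.854, 0.52, -0.0]
contact_force: [-0.4, 0.3, -6.1]
finger_gap: 0.0246
```

Call:
play_rows(
  increments=[
    [[0, 0, 0, -2.17, 1.76, 0, 255], [0, 0, 0, -2.17, 1.76, 0, 255], [0, 0, 0, -2.17, 1.76, 0, 255], [0, 0, 0, -2.17, 1.76, 0, 255], [0, 0, 0, -2.17, 1.76, 0, 255], [0, 0, 0, -1.79, 1.45, 0, 255], [0, 0, 0, -1.4, 1.13, 0, 255], [0, 0, 0, -1.01, 0.82, 0, 255], [0, 0, 0, -0.62, 0.5, 0, 255], [0, 0, 0, -0.23, 0.19, 0, 255], [0, 0, 0, 0, 0, 0, 255]],
  ],
)

```text
clock: 7.7
tool_pos: [0.5524, -0.2298, 0.2442]
tool_rot: [-0.0, 0.854, 0.52, -0.0]
contact_force: [-0.6, 0.5, -6.9]
finger_gap: 0.0243
```

Call:
play_rows(
  increments=[
    [[0, 0, -1, 0, 0, 0, 255], [0, 0, -2.5, 0, 0, 0, 255], [0, 0, -4, 0, 0, 0, 255], [0, 0, -5, 0, 0, 0, 255], [0, 0, -5, 0, 0, 0, 255], [0, 0, -5, 0, 0, 0, 255], [0, 0, -4, 0, 0, 0, 255], [0, 0, -2.2, 0, 0, 0, 255], [0, 0, -1, 0, 0, 0, 255], [0, 0, 0, 0, 0, 0, 255], [0, 0, 0, 0, 0, 0, 255]],
  ],
)

```text
clock: 8.8
tool_pos: [0.5524, -0.2296, 0.2444]
tool_rot: [0.0, 0.692, 0.722, 0.0]
contact_force: [0.7, -0.2, -7.4]
finger_gap: 0.0245
```

```bash
python3 st.py
python3 - <<'E'
from h import *
c=cam("scene");cv2.imwrite("pics/s3.png",cv2.resize(c["color"][150:320,180:400,::-1],None,fx=3.5,fy=3.5))
c=cam("wrist");cv2.imwrite("pics/w4.png",c["color"][:,:,::-1])
c=cam("top");cv2.imwrite("pics/t4.png",c["color"][:,:,::-1])
E
```

```text
8.8 [ 0.5524 -0.2296  0.2444] x-yaw 92.41 tilt [ 0.0001 -0.0001] F [ 0.67 -0.2  -7.44] T [-0.052 -0.011 -0.044] 0.024548596906104555
```

View pics/s3.png

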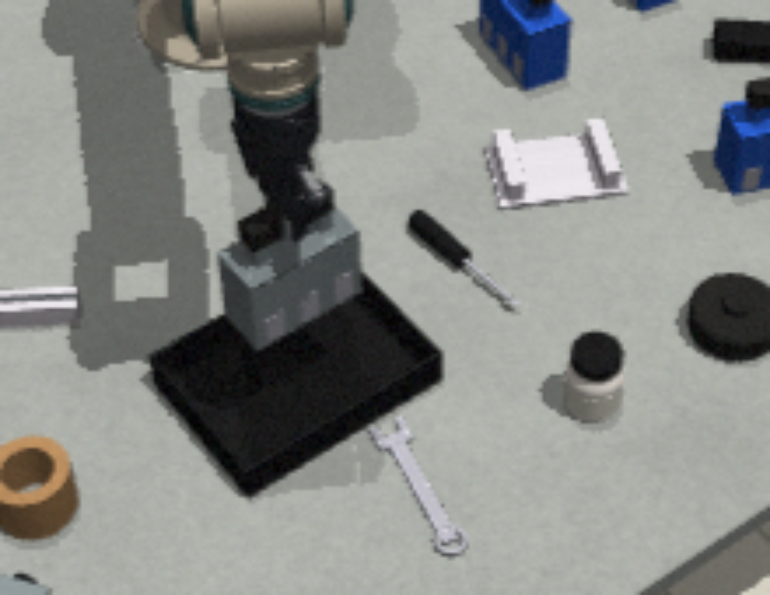

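View pics/w4.png

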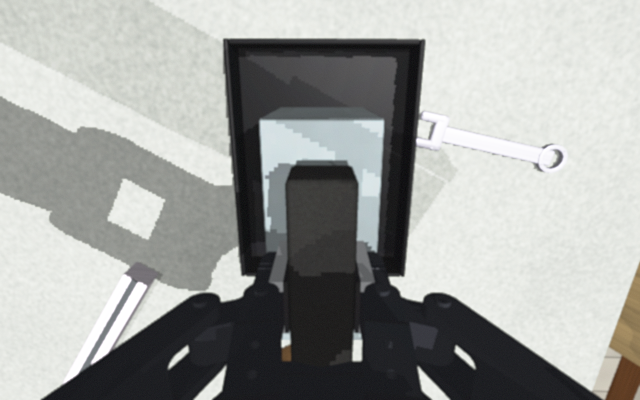

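View pics/t4.png

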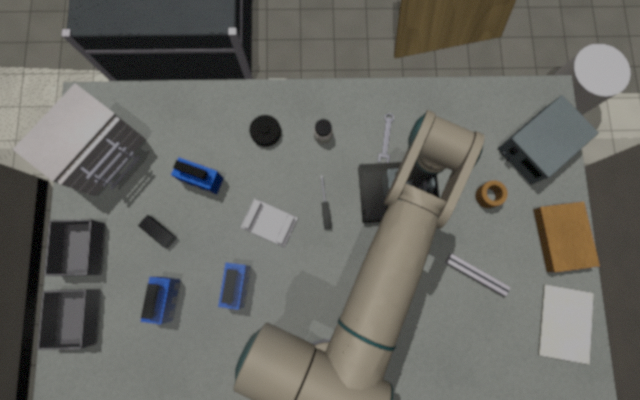

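Call:
play_rows(
  increments=[
    [[0, 0, 0, 0, 0, 4, 255], [0, 0, 0, 0, 0, -4, 255], [0, 0, 0, 0, 0, 4, 255], [0, 0, 0, 0, 0, -4, 255], [0, 0, 0, 0, 0, 0, 255], [0, 0, 0, 0, 0, 0, 255]],
  ],
  squeeze=120,
)

```text
clock: 9.55
tool_pos: [0.5539, -0.2306, 0.2476]
tool_rot: [0.004, 0.692, 0.722, 0.001]
contact_force: [-0.6, -0.5, -3.1]
finger_gap: 0.0246
```

```bash
python3 st.py
```

```text
9.55 [ 0.5539 -0.2306  0.2476] x-yaw 92.41 tilt [ 0.0073 -0.0037] F [-0.61 -0.46 -3.12] T [ 0.016 -0.032  0.024] 0.024641421462259904
```

Call:
play_rows(
  increments=[
    [[0, 0, 0, 0, 0, 0, 255], [0, 0, 0, 0, 0, 0, 255], [0, 0, 0, 0, 0, 0, 255]],
  ],
)

```text
clock: 9.85
tool_pos: [0.5526, -0.23, 0.2442]
tool_rot: [0.0, 0.692, 0.722, -0.0]
contact_force: [-0.3, 0.3, -2.8]
finger_gap: 0.0239
```

```bash
python3 st.py
python3 - <<'E'
from h import *
c=cam("scene");cv2.imwrite("pics/s5.png",cv2.resize(c["color"][190:310,210:340,::-1],None,fx=5,fy=5))
c=cam("wrist");cv2.imwrite("pics/w5.png",c["color"][:,:,::-1])
E
```

```text
9.85 [ 0.5526 -0.23    0.2442] x-yaw 92.42 tilt [ 0.0002 -0.0002] F [-0.35  0.25 -2.78] T [ 0.047  0.023 -0.039] 0.023942050397011017
```

View pics/s5.png

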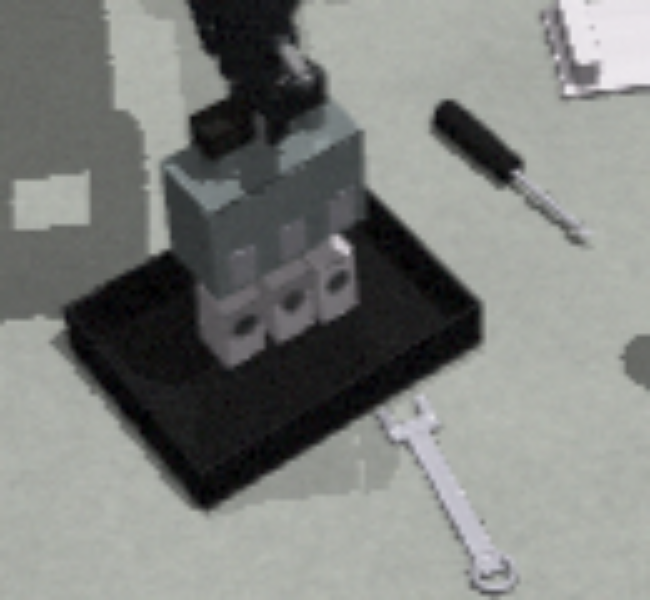

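View pics/w5.png

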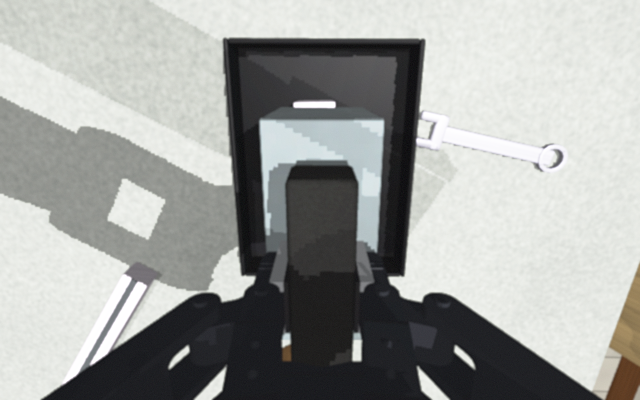

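All three blocks stand in the tray under the mouth, at about (235,325), (290,300) and (338,278) in the zoomed scene view. I'll check the weight over several readings before returning.

```bash
python3 - <<'E'
from h import *
F=[]
for i in range(8):
    c=cam("top");F.append(arm.read_state()["contact_force"])
F=np.array(F);print(F[:,2].round(2),F.mean(0).round(2))
cv2.imwrite("pics/t6.png",c["color"][:,:,::-1])
# stand in the top view, zoomed
cv2.imwrite("pics/zt6.png",cv2.resize(c["color"][190:255,230:310,::-1],None,fx=8,fy=8,interpolation=cv2.INTER_CUBIC))
E
python3 st.py
```

```text
[-2.66 -3.02 -3.66 -3.39 -4.33 -3.44 -3.57 -2.67] [-0.11 -0.47 -3.34]
10.35 [ 0.5524 -0.2299  0.2443] x-yaw 92.42 tilt [ 0.0001 -0.0001] F [-0.57 -1.5  -2.67] T [-0.024  0.081  0.047] 0.024111043061091842
```

View pics/zt6.png

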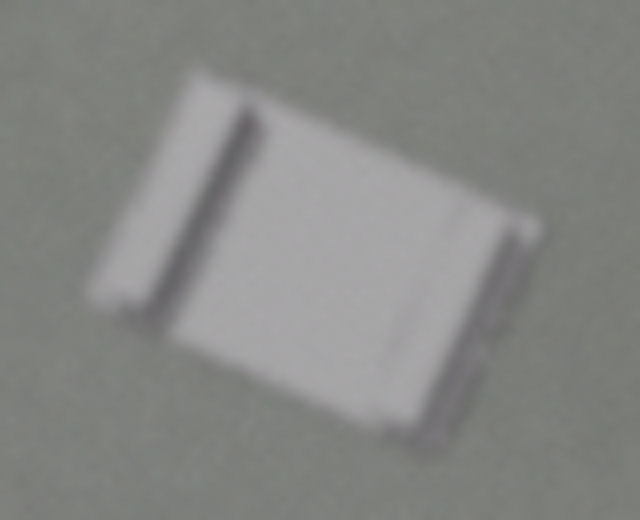

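Call:
play_rows(
  increments=[
    [[0, 0, 1, 0, 0, 0, 255], [0, 0, 2.5, 0, 0, 0, 255], [0, 0, 4, 0, 0, 0, 255], [0, 0, 5, 0, 0, 0, 255], [0, 0, 5, 0, 0, 0, 255], [0, 0, 5, 0, 0, 0, 255], [0, 0, 4, 0, 0, 0, 255], [0, 0, 2.2, 0, 0, 0, 255], [0, 0, 1, 0, 0, 0, 255], [0, 0, 0, 0, 0, 0, 255], [0, 0, 0, 0, 0, 0, 255]],
  ],
)

```text
clock: 11.45
tool_pos: [0.5524, -0.2299, 0.2443]
tool_rot: [0.0, 0.854, 0.521, -0.0]
contact_force: [-0.1, 0.5, -3.7]
finger_gap: 0.0241
```

Call:
play_rows(
  increments=[
    [[0, 0, 0, 0.23, -0.19, 0, 255], [0, 0, 0, 0.62, -0.5, 0, 255], [0, 0, 0, 1.01, -0.82, 0, 255], [0, 0, 0, 1.4, -1.13, 0, 255], [0, 0, 0, 1.79, -1.45, 0, 255], [0, 0, 0, 2.17, -1.76, 0, 255], [0, 0, 0, 2.17, -1.76, 0, 255], [0, 0, 0, 2.17, -1.76, 0, 255], [0, 0, 0, 2.17, -1.76, 0, 255], [0, 0, 0, 2.17, -1.76, 0, 255]],
  ],
)

```text
clock: 12.45
tool_pos: [0.5099, -0.0275, 0.2445]
tool_rot: [0.0, 0.854, 0.521, 0.0]
contact_force: [0.4, 0.7, -2.9]
finger_gap: 0.0243
```

Call:
play_rows(
  increments=[
    [[0, 0, 0, 2.17, -1.76, 0, 255], [0, 0, 0, 2.17, -1.76, 0, 255], [0, 0, 0, 2.17, -1.76, 0, 255], [0, 0, 0, 2.17, -1.76, 0, 255], [0, 0, 0, 2.17, -1.76, 0, 255], [0, 0, 0, 1.79, -1.45, 0, 255], [0, 0, 0, 1.4, -1.13, 0, 255], [0, 0, 0, 1.01, -0.82, 0, 255], [0, 0, 0, 0.62, -0.5, 0, 255], [0, 0, 0, 0.23, -0.19, 0, 255], [0, 0, 0, 0, 0, 0, 255], [0, 0, 0, 0, 0, 0, 255]],
  ],
)

```text
clock: 13.65
tool_pos: [0.4692, 0.1704, 0.2442]
tool_rot: [0.0, 0.854, 0.52, -0.0]
contact_force: [0.7, -0.0, -3.9]
finger_gap: 0.0242
```

```bash
python3 st.py
python3 - <<'E'
from h import *
a=cv2.imread("pics/w3.png")
c=cam("wrist");b=c["color"][:,:,::-1];cv2.imwrite("pics/w7.png",b)
cv2.imwrite("pics/cmp.png",np.vstack([cv2.resize(x[70:170,230:420],None,fx=3,fy=3,interpolation=cv2.INTER_CUBIC) for x in (a,b)]))
c=cam("scene");cv2.imwrite("pics/s7.png",cv2.resize(c["color"][100:310,200:460,::-1],None,fx=2.8,fy=2.8))
E
```

```text
13.65 [0.4692 0.1704 0.2442] x-yaw 62.68 tilt [ 0.     -0.0003] F [ 0.74 -0.02 -3.9 ] T [ 0.017 -0.007 -0.033] 0.024187975171960488
```

View pics/cmp.png

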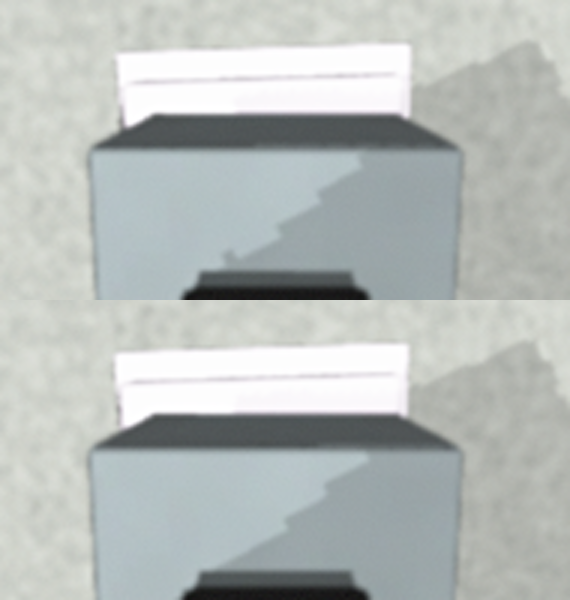

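View pics/s7.png

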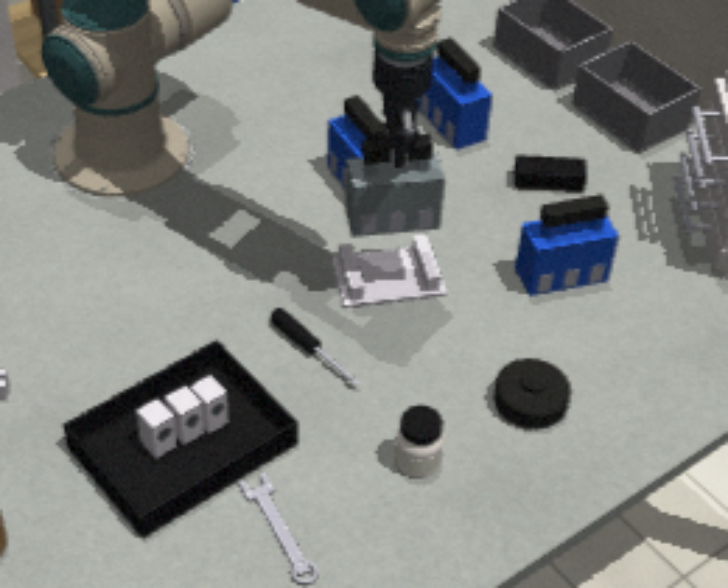

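```bash
python3 - <<'E'
import cv2
a=cv2.imread("pics/t6.png")
cv2.imwrite("pics/z8.png",cv2.resize(a[193:252,236:304],None,fx=11,fy=10,interpolation=cv2.INTER_CUBIC))
b=cv2.imread("pics/s3.png")
cv2.imwrite("pics/z9.png",cv2.resize(b[110:215,475:640],None,fx=4.8,fy=4.8,interpolation=cv2.INTER_CUBIC))
E
```

```text
(no output)
```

View pics/z8.png

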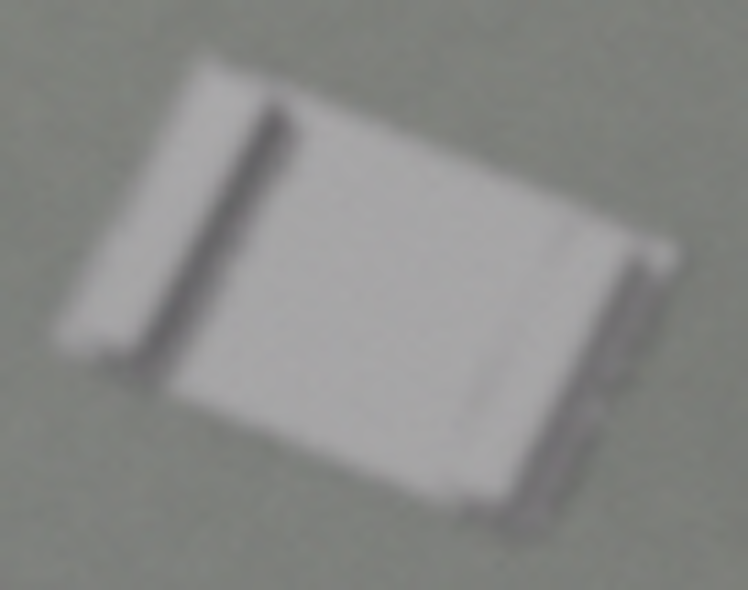

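View pics/z9.png

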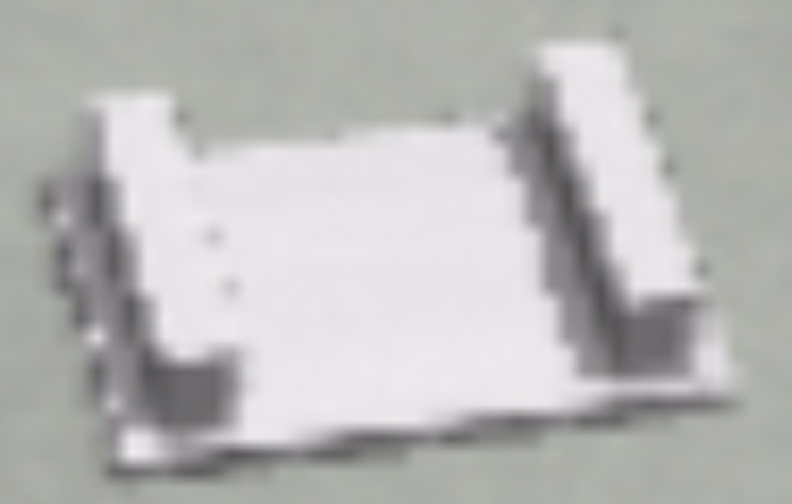

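Call:
play_rows(
  increments=[
    [[0, 0, 0, -0.4, 0.5, 0, 255], [0, 0, 0, -1.0, 1.25, 0, 255], [0, 0, 0, -1.6, 2.0, 0, 255], [0, 0, 0, -2.0, 2.5, 0, 255], [0, 0, 0, -1.6, 2.0, 0, 255], [0, 0, 0, -1.0, 1.25, 0, 255], [0, 0, 0, -0.4, 0.5, 0, 255], [0, 0, 0, 0, 0, 0, 255], [0, 0, 0, 0, 0, 0, 255], [0, 0, 0, 0, 0, 0, 255]],
  ],
)

```text
clock: 14.75
tool_pos: [0.521, 0.0549, 0.2444]
tool_rot: [-0.0, 0.854, 0.521, 0.0]
contact_force: [1.1, -0.3, -3.2]
finger_gap: 0.0243
```

```bash
python3 st.py
python3 - <<'E'
from h import *
s=arm.read_state();c=wcam(cam("wrist"),s)
import pickle;pickle.dump(c,open("w8.pkl","wb"))
b=c["color"][:,:,::-1];cv2.imwrite("pics/w8.png",b)
E
```

```text
14.75 [0.521  0.0549 0.2444] x-yaw 62.79 tilt [0.0001 0.0002] F [ 1.11 -0.28 -3.19] T [-0.026  0.015  0.023] 0.024346475441652228
```

View pics/w8.png

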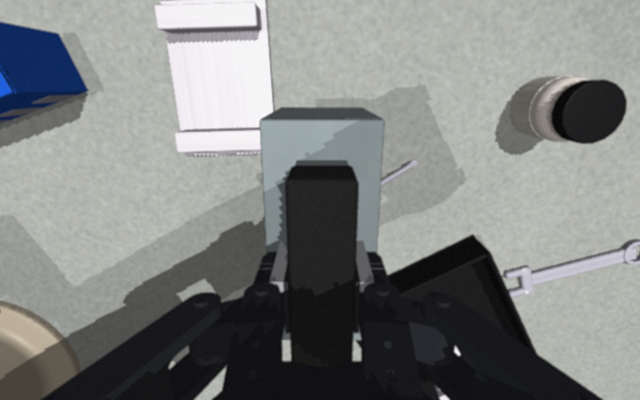

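The stand is visible at columns 153–273, rows 0–155. I'll zoom in to measure the bar tops.

```bash
python3 - <<'E'
import cv2
a=cv2.imread("pics/w8.png")
cv2.imwrite("pics/zz1.png",cv2.resize(a[0:75,145:285],None,fx=5,fy=5,interpolation=cv2.INTER_CUBIC))
cv2.imwrite("pics/zz2.png",cv2.resize(a[90:165,145:285],None,fx=5,fy=5,interpolation=cv2.INTER_CUBIC))
E
```

```text
(no output)
```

View pics/zz1.png

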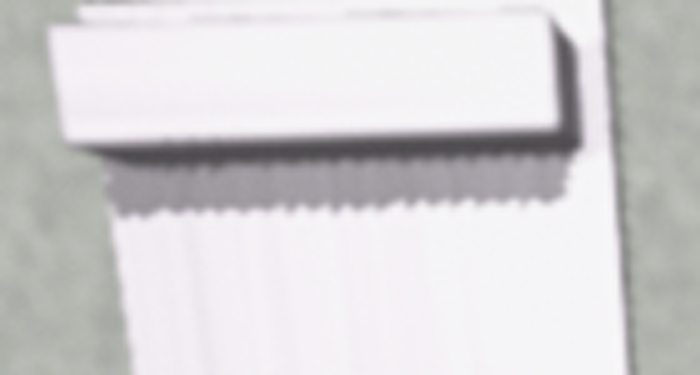

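View pics/zz2.png

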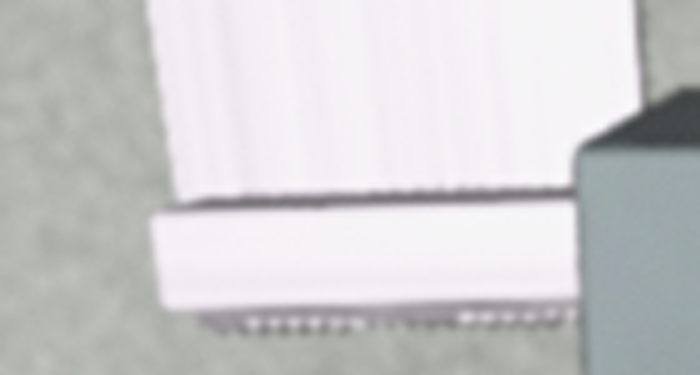

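```bash
python3 - <<'E'
from h import *
import pickle
c=pickle.load(open("w8.pkl","rb"))
A=pts(c,[(50,27),(548,12),(558,128),(66,143)],5,145,0,.036); rep("+y bar",A)
B=pts(c,[(152,212),(575,200),(577,298),(163,310)],5,145,90,.036); rep("-y bar",B)
# inner edge of +y bar to outer edge etc: bar centre lines at left (-x) ends
L1=(A[0]+A[3])/2; L2=(B[0]+B[3])/2; d=L1-L2; print("left ends",L1,L2,np.linalg.norm(d),np.degrees(np.arctan2(d[1],d[0])))
a=np.arctan2(d[1],d[0]); x=np.array([np.sin(a),-np.cos(a)])
print("centre",(L1+L2)/2+.045*x)
# scene
s=cam("scene")
P=np.array([ray(s,((u+.5)/4.8-.5+475+.5)/3.5-.5+180,((v+.5)/4.8-.5+110+.5)/3.5-.5+150,.036)[:2] for u,v in [(90,98),(172,95),(238,352),(163,362),(540,45),(620,42),(703,292),(625,305)]])
rep("scene bar-",P[:4]);rep("scene bar+",P[4:]);d=P[4:].mean(0)-P[:4].mean(0);print(P.mean(0),np.linalg.norm(d),np.degrees(np.arctan2(d[1],d[0])))
t=cam("top")
T=np.array([ray(t,(u+.5)/11-.5+236,(v+.5)/10-.5+193,.008)[:2] for u,v in [(688,250),(522,548)]])
rep("top base",T)
E
```

```text
+y bar mean [0.4916 0.2229]
    [0.4559 0.2504] 0.0882 -25.7
    [0.5354 0.2121] 0.0186 -115.1
    [0.5276 0.1953] 0.0888 154.4
    [0.4475 0.2337] 0.0186 63.1
-y bar mean [0.4409 0.1231]
    [0.408  0.1497] 0.0834 -25.6
    [0.4832 0.1136] 0.0194 -119.2
    [0.4738 0.0967] 0.0831 154.5
    [0.3988 0.1325] 0.0195 61.8
left ends [0.45169431 0.2420583 ] [0.40336688 0.14108972] 0.11193834937970235 64.42243659026364
centre [0.46812067 0.17214604]
scene bar- mean [0.445 0.124]
    [0.3996 0.1354] 0.02 57.9
    [0.4102 0.1523] 0.0882 -27.0
    [0.4888 0.1123] 0.0181 -114.7
    [0.4812 0.0959] 0.0907 154.1
scene bar+ mean [0.493  0.2253]
    [0.4479 0.2366] 0.0197 58.0
    [0.4584 0.2533] 0.0873 -26.3
    [0.5366 0.2145] 0.0193 -112.2
    [0.5293 0.1966] 0.0906 153.8
[0.46899559 0.17462049] 0.1121314757582412 64.60513684326138
top base mean [0.433  0.1063]
    [0.4786 0.0826] 0.1026 152.5
    [0.3875 0.13  ] 0.1026 -27.5
```

Call:
play_rows(
  increments=[
    [[0, 0, -0.8, 0, 0, 0, 255], [0, 0, -0.8, 0, 0, 0, 255], [0, 0, 0, 0.4, -0.5, 0, 255], [0, 0, 0, 1.0, -1.2, 0, 255], [0, 0, 0, 1.7, -2.0, 0, 255], [0, 0, 0, 2.1, -2.4, 0, 255], [0, 0, 0, 1.7, -2.0, 0, 255], [0, 0, 0, 1.0, -1.2, 0, 255], [0, 0, 0, 0.44, -0.51, 0, 255], [0, 0, 0, 0, 0, 0, 255], [0, 0, 0, 0, 0, 0, 255], [0, 0, 0, 0, 0, 0, 255]],
  ],
)

```text
clock: 16.1
tool_pos: [0.4692, 0.1711, 0.2442]
tool_rot: [0.0, 0.847, 0.532, -0.0]
contact_force: [-0.7, -0.6, -2.5]
finger_gap: 0.0242
```

```bash
python3 st.py
python3 - <<'E'
from h import *
c=cam("wrist");b=c["color"][:,:,::-1];cv2.imwrite("pics/w9.png",b)
cv2.imwrite("pics/z10.png",cv2.resize(b[70:170,230:420],None,fx=4,fy=4,interpolation=cv2.INTER_CUBIC))
E
```

```text
16.1 [0.4692 0.1711 0.2442] x-yaw 64.26 tilt [ 0.     -0.0003] F [-0.68 -0.64 -2.49] T [-0.057 -0.056 -0.051] 0.024182758042690267
```

View pics/z10.png

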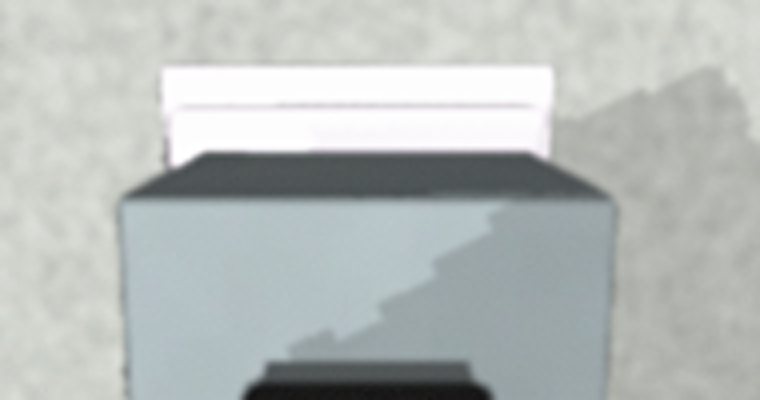

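```bash
python3 - <<'E'
from h import *
s=arm.read_state();c=wcam(cam("wrist"),s);print(c["cx"],c["cy"])
y=np.array([np.sin(np.radians(64.26)),-np.cos(np.radians(64.26))]);x=np.array([-y[1],y[0]])
for n,L,z in (("roof",[(119,200),(615,200)],.2114),("mouth far",[(205,154),(530,154)],.1194),("stand",[(163,67),(553,67)],.008),("bar far edge",[(168,105),(548,105)],.036)):
    P=pts(c,L,4,230,70,z)-s["tool_pos"][:2]
    print(n,"width",np.linalg.norm(P[1]-P[0]).round(4),"lateral",(P@y).mean().round(4),"fwd",(P@x).mean().round(4))
E
```

```text
321.35463668131035 192.67287178346112
roof width 0.0574 lateral 0.0003 fwd 0.0614
mouth far width 0.0587 lateral 0.0003 fwd 0.0607
stand width 0.0998 lateral -0.0021 fwd 0.0753
bar far edge width 0.0905 lateral -0.002 fwd 0.0668
```

Call:
play_rows(
  increments=[
    [[0, 0, 0, 0.1, -0.17, 0, 255], [0, 0, 0, 0, 0, 0.4, 255], [0, 0, 0, 0, 0, 1.0, 255], [0, 0, 0, 0, 0, 1.5, 255], [0, 0, 0, 0, 0, 1.7, 255], [0, 0, 0, 0, 0, 1.5, 255], [0, 0, 0, 0, 0, 1.0, 255], [0, 0, 0, 0, 0, 0.5, 255], [0, 0, 0, 0, 0, 0.3, 255], [0, 0, 0, 0, 0, 0, 255], [0, 0, 0, 0, 0, 0, 255]],
  ],
)

```text
clock: 17.3
tool_pos: [0.4682, 0.1734, 0.1659]
tool_rot: [0.0, 0.847, 0.532, 0.001]
contact_force: [-0.0, 0.8, -3.1]
finger_gap: 0.0244
```

```bash
python3 st.py
python3 - <<'E'
from h import *
s=arm.read_state();c=wcam(cam("wrist"),s)
cv2.imwrite("pics/z11.png",cv2.resize(c["color"][70:170,230:420,::-1],None,fx=4,fy=4,interpolation=cv2.INTER_CUBIC))
c=cam("scene");cv2.imwrite("pics/s11.png",cv2.resize(c["color"][140:225,290:390,::-1],None,fx=7,fy=7,interpolation=cv2.INTER_CUBIC))
E
```

```text
17.3 [0.4682 0.1734 0.1659] x-yaw 64.32 tilt [0.0012 0.0003] F [-0.05  0.77 -3.13] T [-0.011  0.012 -0.011] 0.02436209080928959
```

View pics/z11.png

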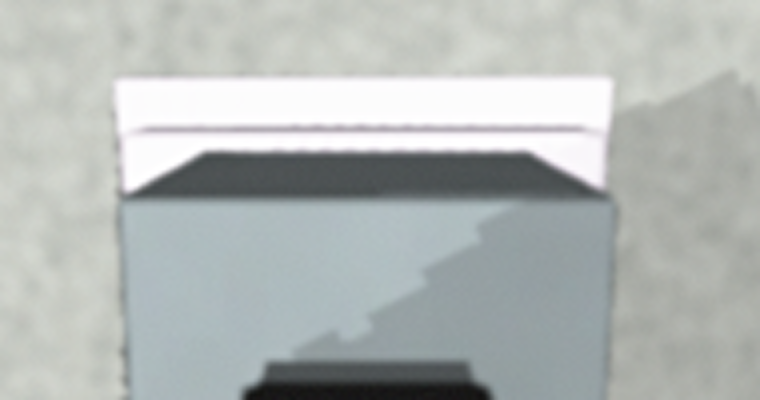

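View pics/s11.png

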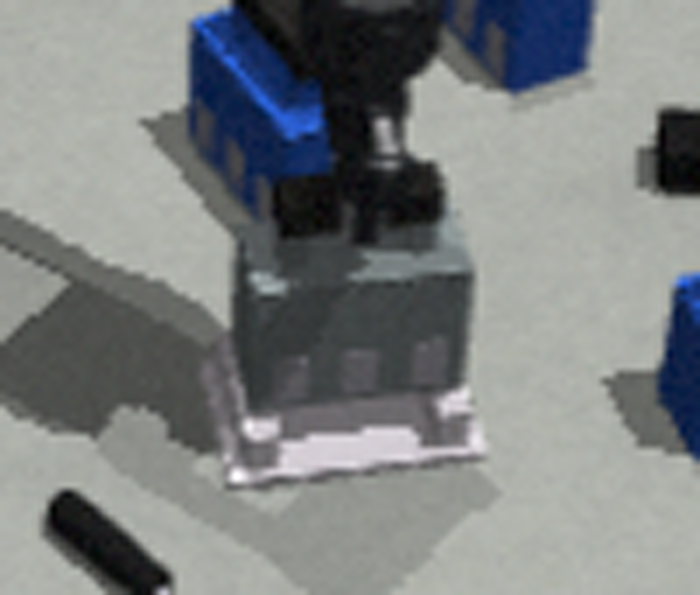

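Call:
play_rows(
  increments=[
    [[0, 0, 0, 0, 0, 0.2, 255], [0, 0, 0, 0, 0, 0.15, 255], [0, 0, 0, 0, 0, 0.1, 255], [0, 0, 0, 0, 0, 0.05, 255], [0, 0, 0, 0, 0, 0, 255], [0, 0, 0, 0, 0, 0, 255]],
  ],
)

```text
clock: 18.0
tool_pos: [0.4679, 0.1733, 0.1608]
tool_rot: [0.0, 0.847, 0.532, 0.0]
contact_force: [-2.3, -0.5, 3.4]
finger_gap: 0.0246
```

```bash
python3 st.py
```

```text
18.0 [0.4679 0.1733 0.1608] x-yaw 64.32 tilt [ 0.0003 -0.    ] F [-2.31 -0.55  3.45] T [-0.181  0.593  0.016] 0.02459888647431816
```

Call:
play_rows(
  increments=[
    [[0, 0, 0, 0, 0, 0, 120], [0, 0, 0, 0, 0, 0, 60], [0, 0, 0, 0, 0, 0, 0], [0, 0, 0, 0, 0, 0, 0], [0, 0, 0, 0, 0, 0, 0], [0, 0, 0, 0, 0, 0, 0], [0, 0, 0, 0, 0, 0, 0], [0, 0, 0, 0, 0, 0, 0]],
  ],
  squeeze=20,
)

```text
clock: 18.8
tool_pos: [0.4679, 0.1733, 0.1603]
tool_rot: [0.0, 0.847, 0.532, 0.0]
contact_force: [0.4, -0.1, 1.0]
finger_gap: 0.0854
```

```bash
python3 st.py
```

```text
18.8 [0.4679 0.1733 0.1603] x-yaw 64.32 tilt [ 0.0001 -0.0001] F [ 0.4  -0.06  1.04] T [ 0.017 -0.008  0.008] 0.08540237159044552
```

Released. I'll rise straight up, then back off along tool −x to look again.

Call:
play_rows(
  increments=[
    [[0, 0, 0, 0, 0, -0.5, 0], [0, 0, 0, 0, 0, -1.5, 0], [0, 0, 0, 0, 0, -2.5, 0], [0, 0, 0, 0, 0, -3, 0], [0, 0, 0, 0, 0, -3, 0], [0, 0, 0, 0, 0, -3, 0], [0, 0, 0, -2.5, -0.5, -1, 0], [0, 0, 0, -2.5, -0.5, 0, 0], [0, 0, 0, -2, -0.5, 0, 0], [0, 0, 0, 0, 0, 0, 0], [0, 0, 0, 0, 0, 0, 0]],
  ],
)

```text
clock: 19.9
tool_pos: [0.4241, 0.1167, 0.3058]
tool_rot: [0.0, 0.847, 0.532, 0.001]
contact_force: [0.8, 0.6, 0.2]
finger_gap: 0.0855
```

```bash
python3 st.py
python3 - <<'E'
from h import *
s=arm.read_state();c=wcam(cam("wrist"),s)
import pickle;pickle.dump(c,open("w12.pkl","wb"))
b=c["color"][:,:,::-1];cv2.imwrite("pics/w12.png",b)
cv2.imwrite("pics/z12.png",cv2.resize(b[0:190,250:400],None,fx=3,fy=3,interpolation=cv2.INTER_CUBIC))
c=cam("scene");cv2.imwrite("pics/s12.png",c["color"][:,:,::-1])
cv2.imwrite("pics/zs12.png",cv2.resize(c["color"][140:310,210:390,::-1],None,fx=3.5,fy=3.5,interpolation=cv2.INTER_CUBIC))
E
```

```text
19.9 [0.4241 0.1167 0.3058] x-yaw 64.28 tilt [0.0012 0.0003] F [0.79 0.56 0.2 ] T [-0.006  0.01  -0.027] 0.08549839316987747
```

View pics/w12.png

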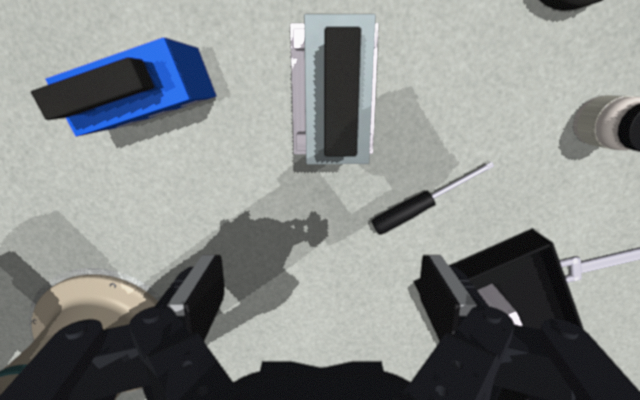

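View pics/z12.png

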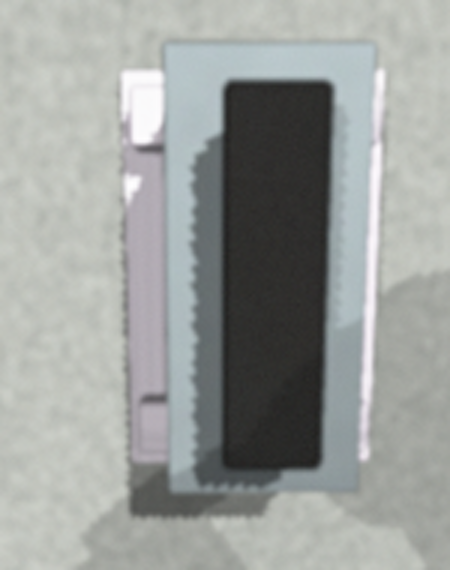

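View pics/zs12.png

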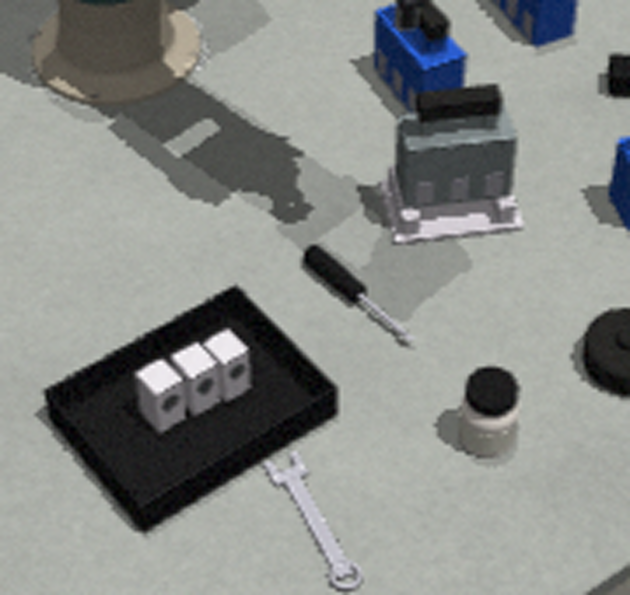

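View pics/s12.png

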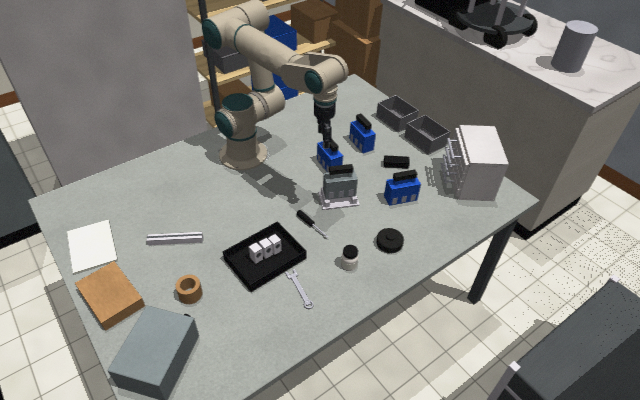

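```bash
python3 - <<'E'
from h import *
import pickle
c=pickle.load(open("w12.pkl","rb"))
rep("roof",pts(c,[(163,42),(376,43),(359,492),(170,492)],3,250,0,.128))
rep("base",pts(c,[(121,71),(385,70),(368,460),(133,461)],3,250,0,.008))
E
```

```text
roof mean [0.4681 0.173 ]
    [0.469  0.2414] 0.0575 -25.9
    [0.5206 0.2163] 0.1237 -115.4
    [0.4676 0.1045] 0.058 154.3
    [0.4154 0.1296] 0.124 64.4
base mean [0.4677 0.1725]
    [0.4547 0.2615] 0.1 -25.5
    [0.5449 0.2184] 0.1494 -115.6
    [0.4804 0.0836] 0.0995 154.5
    [0.3906 0.1264] 0.1495 64.6
```

The caddy is within about 0.7 mm and 0.2° of the stand's centre and axis. The arm is clear, so I'm handing the job in.

```bash
python3 - <<'E'
from rig import arm
print(arm.finish_job(), arm.read_state()["clock"])
E
```

```text
the job is handed in; nothing more can be done
the job is handed in; nothing more can be done
```

The caddy is empty and back on its stand, mouth down, and all three blocks are in the tray. I handed the job in at about 20 s on the robot's clock, well under the 72 s limit.

- **Emptying:** I gripped the grey caddy by its handle and carried it smoothly over the middle of the tray. Its mouth was about 75 mm above the rim, dipping to about 35 mm on the two brisk 40 mm strokes. The measured weight fell from about 7.4 N to 3.3 N, averaged over eight noisy readings of 2.7 to 4.3 N, which fits an empty caddy. The camera shows three blocks standing in the tray.
- **Returning:** The caddy's original yaw (62.5°) and the stand's (64.4°) disagreed by about 2°, and their centres by about 2 mm. I set the caddy square to the stand rather than at its exact starting angle.
- **Last checks:** In the wrist camera, the caddy's centre is within about 0.7 mm of the stand's and its angle within about 0.2°. The top and scene cameras had put the stand's centre up to about 3 mm from the wrist camera's estimate. The gripper is open and clear, the bystanders in view show no sign of having moved, and I saw no knock on the tray.

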